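# Hold the spring clip gaping over a wet test card

## Robot

A 7-joint arm with a two-finger parallel gripper is mounted at the origin on the work surface. World frame = base frame: x ahead of the robot, y to its left, z up, the work surface at z = 0. Lengths are in m, angles in rad, forces in N, time in s.
With the tool pointing down it reaches from about 0.4 to 0.85 m from the base axis. Payload 10.4 kg.
Tool frame: the origin (TCP) lies midway between the tips of the shut fingers; the grasp point (between the pads) lies 19 mm behind it; z points along the fingers, x is the direction in which the jaws open and shut, and the axes are right-handed (so a half turn about z gives the same grasp; the last joint's range is limited). The gripper opens to 85 mm and grips with 20 to 120 N. Pads are 22 mm wide; open, the fingers measure 114 mm over their backs; the gripper's body (76 mm by 85 mm) begins 54 mm behind the grasp point. The pads swing forward as they close: fully open they stand 13 mm farther back than shut.
Start: joints at [-1.275, 0.332, -0.065, 1.46, 0.022, 1.35, -0.088], TCP at [0.196, 0.594, 0.231] pointing down, gripper open.
Joint ranges: [-2.6, 2.6], [-0.5, 2.12], [-1.47, 1.34], [0.16, 2.42], [-1.27, 4.41], [0.06, 2.06], [-2.6, 2.6]. Speed limits (rad/s): [2.22, 2.22, 2.79, 2.79, 3.14, 3.14, 3.14].

## Interface

Orientations are given as a unit quaternion [x, y, z, w].
In Python, from workcell import monitor, eyes, ticket, models gives the robot as it stands.
- The arm moves only by the tool servo_tool, never from a script. Its argument "motion" is a list of rows, each a list of 7 numbers: the opening, from 0 (shut) to 1 (fully open), then the shift along the tool's x, y, z in m, then the turn, a rotation vector about the tool's x, y, z in degrees. In form: [[fingers, tx, ty, tz, rx, ry, rz], ...]. A call has 1 to 20 rows; each row is the pose to reach, as a shift and turn from the pose commanded when the call began, along the tool's axes at that moment; what a row does not reach only later rows make up. A row lasts 1/8 s, in which the tool goes at most 62.5 mm and 10.7 degrees, less where a joint would pass 70% of its speed; a pose out of reach is approached as far as the arm can. A call with a gripper value outside its range is refused whole. The fingers move at their own pace and stop on an object; "grip_force" is the grip in N (left out, the last holds). Time passes only in rows, so rows that repeat a pose let the fingers close. It gives the time, the measured TCP pose, the force and the opening at its end, in the units of the state.
- monitor.get_obs(): the state, without advancing time (a new reading comes with each control period).
- eyes.camera(name): name is "side" or "top" or "wrist"; returns (picture, depth): 420x560x3 uint8, blue, green, red; 420x560 float32, m along the optical axis (not along the pixel's ray), 0 where there is no reading.
- eyes.camera_info(name): a dict with "intrinsics" (3x3 intrinsics, pixels), "extrinsics" (4x4, takes a point from world to camera coordinates); the wrist camera has in their place "tool_from_camera" (4x4, takes a point from camera to tool coordinates, whose origin is the TCP and whose axes are the tool frame's). Camera axes: x right, y down, z forward; pixel columns grow to the right and rows downward; lengths in m; the calibration is good to about 2 mm. The wrist camera is an equidistant fisheye: a pixel r from the principal point sees the ray r / f radians off the axis. A picture is of the moment at which its call begins: read the wrist's pose just before it. camera_info takes no time and is no camera call.
- ticket.hand_in(): hands the job in, once; it reports no verdict.
Trained networks look in the newest picture that a camera, given by its name, has taken for a name from the list of things; names that differ only in an ending like _2 or _b are one class to them, and where a whole thing is asked for, a point or a joint stands for the part that bears it (a point fixed in the world has none). Each returns a list of dicts, best first, with "confidence" (0 to 1); they miss things now and then, are a little off and sometimes report something else, mostly with a low value. They report only what shows in the picture. A call takes as long as a camera call. They do not tell look-alikes from the thing itself.
- models.boxes_of(camera, thing): "point" ([x, y, z] in m, in the coordinates of the camera as it stood for that picture, good to about 4 mm: the middle of the surface that is visible of it).
The state is a dict: "clock": time; "joint_pos": joint angles; "joint_velocities": joint speeds; "tau": joint torques, N m; "position": TCP position; "ee_rot": TCP orientation; "ft_force": force on the tool from outside, world axes, zero at the start; "torque": the same for the moment, N m; "grip_width": opening from 0.0 (shut) to 1.0 (fully open).
Only numpy, scipy, OpenCV 4.12 (cv2) and the standard library are available. Lean on these libraries where they do the work, as an engineer would, in place of code of your own. Each camera call takes 0.05 s, during which the arm holds its last target. There are 200 camera calls.

## Task

The grey test card in the bench stand is freshly sprayed: swing the stand's keeper lever up off its top edge until it stands upright, then take the big spring clip from the parking rail by its handles, squeeze it wide open and bring it down over the middle of the card's top edge, square to it, with a jaw on either side and nothing touching the wet card. Finish while still holding it there, gaping, so that I can slip a drying tag in. Leave the spray can and the tape roll between the two fixtures where they are.

Things in the scene. Friction and masses are not known exactly. Their poses are not given: they have to be found in the camera images.
- card_edge (a point): (mm) Middle of the top edge of the test card: a rigid grey painted panel 110 wide, 3 thick, upright and fixed in a dark steel bench stand (base 200 x 80 x 22), top edge 115 above the table. x runs along the edge towards the lever's post, y is square to the card's faces, z up.
- keeper_knob (a point): (mm) Centre of the lever's black end knob: a cylinder of diameter 14, 24 long along the hinge axis (its own y, square to the card). Lever level: 13 above the card's edge, 8 from its middle towards the post. Turns with the lever. Can be pinched by its two end faces from above, fingers straddling the card.
- keeper_pivot (a point): (mm) Hinge axis of the keeper lever, on the post (18 x 22, top 141 above the table) at one end of the stand, 80 from the card's middle along card_edge x, 128 above the table; y is the hinge axis, parallel to card_edge y. The knob's centre is 72 from it; the steel bar between is 8 wide. Does not turn with the lever.
- keeper (a joint): Lever angle: 0 = level over the card's edge, 1.57 = upright above the post, end stop at 1.7. Starts between 0 and 0.2. It stays where it is left; about 1 to 1.5 N at the knob moves it.
- clip_grip (a point): (mm) Grip point midway between the handles of the big spring clip (steel, black handles and jaw pads, 80 g, 24 wide along its x, about 97 tall), 40 above its pivot, about 145 above the table at the start, upright with jaws down. Handles reach 12 above and 28 below this point, 57 over all at their tops (48 here), 26 and parallel when fully squeezed. y points from handle to handle, z up.
- clip_mouth (a point): (mm) Point between the jaw pads of the big spring clip, 40 below its pivot, 80 below clip_grip; same axes. The jaw pads are 13 tall (their ends 46 below the pivot) and 24 wide; the jaws take in an edge up to about 30 above this point.
- clip_a (a joint): (mm) Opening angle of one half of the big clip (the other moves equally): 0 = jaws shut (2 gap), about 0.03 on the parking rail, 0.3 = fully open stop (about 25 gap). Pressing the handles together opens the jaws: about 5 N starts them, about 9 N opens them fully; a spring shuts them.
- spraycan_mid (a point): (mm) Centre of a loose spray can, diameter 60, 150 tall, standing on the table between the two fixtures; not to be disturbed.
- tape: (mm) Loose roll of tape lying flat between the two fixtures, outer diameter 90, 24 tall, origin under its centre; not to be disturbed.
- rack: (mm) Parking rail that the big clip is clipped on at the start: wooden base 170 x 70 x 18 with an upright steel plate 150 long, 4 thick, top 75 above the table. Origin under its centre, x along the plate. A much smaller binder clip (about 30 tall), not to be used, is fixed on the plate at x = +58; the big clip stands at x = -45 to 0.
There are look-alikes about, which are no part of the job. Of the things that look like the part that bears clip_grip, the middle-sized one is meant.

How it is judged:
By the outcome, as a careful person would: the job done as asked, in the order asked, and still so for the second after the job is handed in, while the arm keeps its last pose, push and grip.
It also fails if it takes over 54 s, if anything falls off the work surface, if the arm or the gripper's body presses on something with over 40 N, if the wrist force passes 120 N, or if a joint passes its speed limit or range.

## Working session

There is one attempt and no reset: what is moved stays moved. The work goes in short steps, Python scripts to look and compute and a tool call to move; the robot and the scene stay as the last step left them, time stands still between calls to the robot, and variables do not carry over. Pictures are saved under pics/ and viewed, about 8 in all and at most 12, crops included, and the job is handed in when it is done.

Besides the shell and the picture viewer there is one more tool, called after "Request:" by a JSON object that holds its "api" and its "payload". servo_tool: Moves the arm, as the interface text tells. Its arguments: {"type":"object","properties":{"motion":{"type":"array"},"grip_force":{"type":"number"}},"required":["motion"]}

```bash
mkdir -p pics; ls; cat > h.py <<'E'
import numpy as np, cv2
from scipy.spatial.transform import Rotation as R
from workcell import monitor, eyes, ticket, models
def T():
    o=monitor.get_obs(); M=np.eye(4); M[:3,:3]=R.from_quat(o['ee_rot']).as_matrix(); M[:3,3]=o['position']; return M
def c2w(n):
    i=eyes.camera_info(n)
    return T()@np.array(i['tool_from_camera']) if n=='wrist' else np.linalg.inv(np.array(i['extrinsics']))
def cloud(n):
    M=c2w(n); p,d=eyes.camera(n); K=np.array(eyes.camera_info(n)['intrinsics'])
    v,u=np.mgrid[:420,:560]; x=(u-K[0,2])/K[0,0]; y=(v-K[1,2])/K[1,1]
    if n=='wrist':
        r=np.hypot(x,y)+1e-9; s=np.tan(np.minimum(r,1.5))/r; x=x*s;y=y*s
    P=np.stack([x*d,y*d,d],-1)@M[:3,:3].T+M[:3,3]; P[d<=0]=np.nan
    return p,P,M
E
python3 - <<'E'
from h import *
print(monitor.get_obs())
ims=[]
for n in ['side','top']:
    p,P,M=cloud(n); cv2.imwrite(f'pics/{n}0.png',p); np.save(f'{n}0.npy',P)
    for t in ['card_edge','keeper_knob','clip_grip','clip_mouth','spraycan_mid','tape','rack']:
        for r in models.boxes_of(n,t)[:4]:
            print(n,t,round(r['confidence'],2),(M[:3,:3]@np.array(r['point'])+M[:3,3]).round(3))
E
```

```text
pics
{'clock': 0.0, 'joint_pos': array([-1.2746245 ,  0.3328893 , -0.06470558,  1.46095403,  0.02160206,
        1.34989585, -0.08849853]), 'joint_velocities': array([-0.00071577,  0.0004042 ,  0.00171138,  0.00018602, -0.0015904 ,
       -0.00012253,  0.00156579]), 'tau': array([-7.85603752e-04, -6.25442362e+01,  4.88328526e-02, -3.91614461e+01,
        1.62256428e-02,  9.53648589e-03, -7.26039644e-06]), 'position': array([0.19575888, 0.59315055, 0.23049899]), 'ee_rot': array([ 8.10361891e-01,  5.85929244e-01, -5.67444344e-04,  4.51963534e-04]), 'ft_force': array([ 0.04022396,  0.47067248, -0.05902273]), 'torque': array([ 0.01547316, -0.0179251 ,  0.04239223]), 'grip_width': 0.9992893395839465}
side card_edge 0.55 [0.53  0.196 0.078]
side keeper_knob 0.5 [0.556 0.177 0.132]
side keeper_knob 0.24 [0.536 0.181 0.035]
side clip_grip 0.91 [ 0.317 -0.183  0.076]
side clip_grip 0.75 [ 0.537 -0.335  0.032]
side clip_grip 0.67 [ 0.483 -0.19   0.123]
side clip_mouth 0.8 [ 0.312 -0.177  0.076]
side clip_mouth 0.67 [ 0.537 -0.34   0.038]
side clip_mouth 0.62 [ 0.48  -0.188  0.122]
side spraycan_mid 0.67 [ 0.645 -0.029  0.088]
side spraycan_mid 0.41 [ 0.482 -0.193  0.124]
side tape 0.98 [ 0.453 -0.002  0.021]
side rack 0.81 [ 0.5   -0.206  0.014]
side rack 0.21 [ 0.483 -0.189  0.123]
top card_edge 0.87 [0.53  0.193 0.082]
top keeper_knob 0.58 [0.561 0.182 0.137]
top clip_grip 0.86 [ 0.316 -0.187  0.092]
top clip_grip 0.53 [ 0.481 -0.19   0.12 ]
top clip_mouth 0.68 [ 0.32  -0.183  0.093]
top clip_mouth 0.67 [ 0.54  -0.336  0.041]
top clip_mouth 0.58 [ 0.482 -0.186  0.123]
top clip_mouth 0.56 [0.558 0.178 0.137]
top spraycan_mid 0.8 [ 0.646 -0.004  0.147]
top tape 0.58 [0.459 0.006 0.021]
top rack 0.9 [ 0.514 -0.196  0.022]
```

View pics/side0.png

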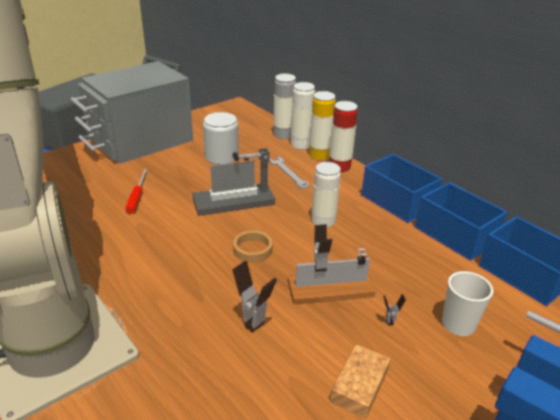

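View pics/top0.png

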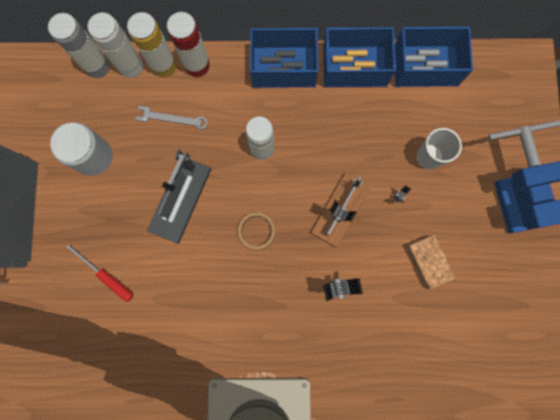

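The clips in the side view: (253,295) loose and large, (321,248) standing on the rail, (392,310) loose and small, and a tiny one fixed on the plate at (362,256). The one on the rail is the middle-sized one, and its height fits (about 0.145). The card stand is at (233,185), with its post at the far end (265,160) and the lever roughly level.

```bash
python3 - <<'E'
from h import *
def line(Q,name):
    c=np.median(Q[:,:2],0); u,s,v=np.linalg.svd(Q[:,:2]-Q[:,:2].mean(0)); d=v[0]*np.sign(v[0][0]); t=(Q[:,:2]-c)@d
    a,b=np.percentile(t,[1,99]); w=(Q[:,:2]-c)@np.array([-d[1],d[0]])
    print(name,len(Q),'ang',np.degrees(np.arctan2(d[1],d[0])).round(1),'ends',(c+a*d).round(4),(c+b*d).round(4),'mid',(c+d*(a+b)/2).round(4),'len',(b-a).round(4),'w',np.percentile(w,[2,50,98]).round(4))
for n in ['top','side']:
    P=np.load(f'{n}0.npy').reshape(-1,3); P=P[~np.isnan(P[:,0])]
    A=P[(abs(P[:,0]-.55)<.16)&(abs(P[:,1]-.19)<.085)]
    for lo,hi in [(.015,.027),(.06,.119),(.105,.119),(.121,.2)]:
        Q=A[(A[:,2]>lo)&(A[:,2]<hi)]
        if len(Q)>5: line(Q,f'{n} stand z{lo}-{hi} zmax{Q[:,2].max():.3f}')
    A=P[(abs(P[:,0]-.5)<.13)&(abs(P[:,1]+.2)<.09)]
    A=A[~((A[:,0]<.39)&(A[:,1]>-.25))]
    for lo,hi in [(.012,.022),(.03,.08),(.068,.08),(.085,.16),(.125,.16)]:
        Q=A[(A[:,2]>lo)&(A[:,2]<hi)]
        if len(Q)>5: line(Q,f'{n} rack z{lo}-{hi} zmax{Q[:,2].max():.3f}')
im=[cv2.resize(cv2.imread('pics/side0.png')[215:335,225:415],None,fx=4,fy=4,interpolation=cv2.INTER_CUBIC)]
cv2.imwrite('pics/crop1.png',im[0])
im=cv2.resize(cv2.imread('pics/top0.png')[140:250,140:400],None,fx=3,fy=3,interpolation=cv2.INTER_CUBIC)
cv2.imwrite('pics/crop2.png',im)
E
```

```text
top stand z0.015-0.027 zmax0.027 1625 ang -29.3 ends [0.4364 0.2218] [0.6088 0.125 ] mid [0.5226 0.1734] len 0.1977 w [-0.0242  0.0045  0.0564]
top stand z0.06-0.119 zmax0.119 448 ang -23.7 ends [0.4842 0.2128] [0.6125 0.1565] mid [0.5483 0.1847] len 0.1402 w [-0.0037 -0.0001  0.0029]
top stand z0.105-0.119 zmax0.119 122 ang -24.2 ends [0.4847 0.2135] [0.6133 0.1556] mid [0.549  0.1846] len 0.141 w [-0.0072 -0.0002  0.003 ]
top stand z0.121-0.2 zmax0.145 314 ang -22.5 ends [0.5352 0.1924] [0.6165 0.1587] mid [0.5759 0.1755] len 0.088 w [-0.0125 -0.0014  0.0103]
top rack z0.012-0.022 zmax0.022 1501 ang -30.2 ends [ 0.4355 -0.1495] [ 0.5802 -0.2337] mid [ 0.5079 -0.1916] len 0.1675 w [-0.0378  0.      0.0298]
top rack z0.03-0.08 zmax0.080 136 ang -30.2 ends [ 0.442  -0.1576] [ 0.5689 -0.2314] mid [ 0.5055 -0.1945] len 0.1468 w [-0.006   0.0005  0.0059]
top rack z0.068-0.08 zmax0.080 106 ang -30.1 ends [ 0.4423 -0.1579] [ 0.5692 -0.2314] mid [ 0.5058 -0.1947] len 0.1466 w [-0.0067 -0.0001  0.0054]
top rack z0.085-0.16 zmax0.157 324 ang -30.1 ends [ 0.4695 -0.1777] [ 0.5595 -0.2299] mid 
[... 817 characters left out ...]
g -33.2 ends [ 0.4257 -0.1652] [ 0.5658 -0.2568] mid [ 0.4958 -0.211 ] len 0.1673 w [-0.02    0.0016  0.0377]
side rack z0.03-0.08 zmax0.080 1260 ang -29.8 ends [ 0.4404 -0.1613] [ 0.5691 -0.235 ] mid [ 0.5047 -0.1982] len 0.1482 w [-0.0076  0.0002  0.0046]
side rack z0.068-0.08 zmax0.080 282 ang -29.7 ends [ 0.4419 -0.1609] [ 0.5687 -0.2331] mid [ 0.5053 -0.197 ] len 0.1459 w [-0.0103 -0.0012  0.0085]
side rack z0.085-0.16 zmax0.154 562 ang -30.3 ends [ 0.4678 -0.1828] [ 0.5572 -0.2351] mid [ 0.5125 -0.2089] len 0.1035 w [-0.0187 -0.0006  0.031 ]
side rack z0.125-0.16 zmax0.154 303 ang 59.6 ends [ 0.4656 -0.2041] [ 0.4921 -0.159 ] mid [ 0.4788 -0.1815] len 0.0523 w [-0.0162 -0.0039  0.0075]
```

View pics/crop1.png

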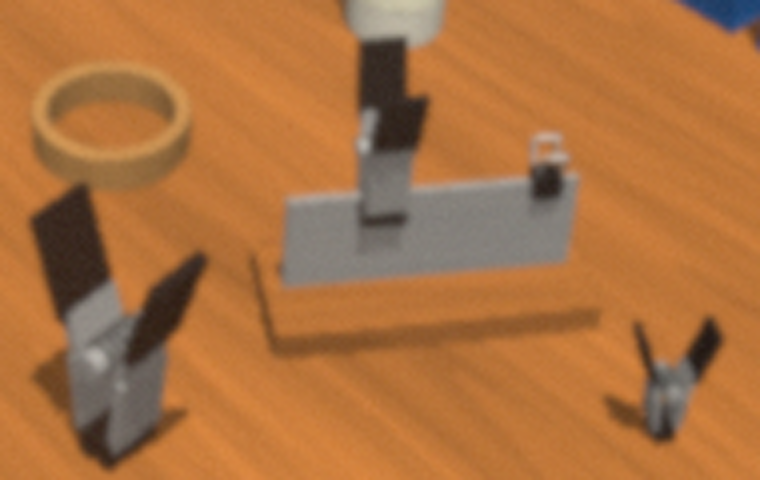

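The crop confirms it: the clip on the rail at crop (385,145) is smaller than the loose one at (110,330) and larger than the one at (665,380) and the tiny one on the plate. So it is the middle-sized one. First I move above the knob.

Request:
{"api": "servo_tool", "payload": {"motion": [[1, -0.028, 0.046, 0, 0, 0, 1], [1, -0.056, 0.091, 0, 0, 0, 2], [1, -0.083, 0.137, 0, 0, 0, 3], [1, -0.111, 0.182, 0, 0, 0, 4], [1, -0.139, 0.228, 0, 0, 0, 5], [1, -0.167, 0.273, 0, 0, 0, 5.2], [1, -0.195, 0.319, 0, 0, 0, 5.2], [1, -0.222, 0.364, 0, 0, 0, 5.2], [1, -0.25, 0.41, 0, 0, 0, 5.2], [1, -0.278, 0.455, 0, 0, 0, 5.2], [1, -0.278, 0.455, 0, 0, 0, 5.2], [1, -0.278, 0.455, 0, 0, 0, 5.2], [1, -0.278, 0.455, 0, 0, 0, 5.2]], "grip_force": 25}}

```text
clock: 2.42
position: [0.5401, 0.1883, 0.2313]
ee_rot: [0.836, 0.549, 0.0, -0.0]
ft_force: [-0.2, 0.5, -0.2]
grip_width: 0.999
```

```bash
cat > k.py <<'E'
from h import *
import sys
o=monitor.get_obs(); print(o['clock'],o['position'].round(4),R.from_quat(o['ee_rot']).as_matrix().round(3).tolist(),o['ft_force'].round(1))
for n in ['wrist','side','top']:
    p,P,M=cloud(n); np.save(f'{n}1.npy',P); cv2.imwrite(f'pics/{n}1.png',p)
    for t in sys.argv[1:]:
        for r in models.boxes_of(n,t)[:3]:
            print(n,t,round(r['confidence'],2),(M[:3,:3]@np.array(r['point'])+M[:3,3]).round(4))
E
python3 k.py keeper_knob
python3 - <<'E'
from h import *
a=np.radians(-23.5); ex=np.array([np.cos(a),np.sin(a)]); ey=np.array([-ex[1],ex[0]]); c=np.array([.5336,.191])
for n in ['wrist','side','top']:
    P=np.load(f'{n}1.npy').reshape(-1,3); P=P[~np.isnan(P[:,0])]
    L=np.c_[(P[:,:2]-c)@ex,(P[:,:2]-c)@ey,P[:,2]]*1000
    for nm,b in dict(knob=(-5,22,-25,25,119,165),bar=(22,64,-15,15,118,165),post=(66,95,-15,15,100,160),card=(-60,60,-12,12,95,118)).items():
        Q=L[(L[:,0]>b[0])&(L[:,0]<b[1])&(L[:,1]>b[2])&(L[:,1]<b[3])&(L[:,2]>b[4])&(L[:,2]<b[5])]
        if len(Q)>8:
            print(n,nm,len(Q),'p2/50/98',np.percentile(Q,[2,50,98],axis=0).round(1).tolist(), 'slopes y,z/x', np.polyfit(Q[:,0],Q[:,1],1).round(3), np.polyfit(Q[:,0],Q[:,2],1).round(3))
E
ls pics
```

```text
2.425 [0.5401 0.1883 0.2313] [[0.396, 0.918, -0.0], [0.918, -0.396, 0.001], [0.0, -0.0, -1.0]] [-0.2  0.5 -0.2]
wrist keeper_knob 0.96 [0.5533 0.1821 0.1378]
side keeper_knob 0.49 [0.5557 0.1754 0.1295]
wrist knob 690 p2/50/98 [[-1.5, -8.2, 132.5], [5.1, 3.4, 137.6], [21.0, 14.4, 140.2]] slopes y,z/x [1.000e-03 3.359e+00] [-5.10000e-02  1.37507e+02]
wrist bar 461 p2/50/98 [[22.8, 0.0, 131.6], [41.9, 4.0, 133.8], [63.2, 7.5, 135.9]] slopes y,z/x [0.031 2.561] [-6.40000e-02  1.36529e+02]
wrist post 636 p2/50/98 [[66.1, -7.5, 110.3], [72.9, 2.6, 132.4], [86.0, 14.8, 142.1]] slopes y,z/x [0.009 2.822] [ 0.632 86.075]
wrist card 280 p2/50/98 [[-56.7, 0.6, 113.9], [-27.8, 2.3, 115.3], [0.6, 4.0, 116.7]] slopes y,z/x [0.02  3.089] [  0.    115.315]
side knob 62 p2/50/98 [[0.3, -11.7, 123.8], [7.2, -4.6, 132.5], [20.4, 11.7, 137.3]] slopes y,z/x [ 0.025 -3.626] [-8.50000e-02  1.32408e+02]
side bar 74 p2/50/98 [[23.3, -6.9, 119.3], [38.5, -1.3, 128.8], [62.4, 5.8, 133.3]] slopes y,z/x [ 0.017 -1.853] [2.30000e-02 1.26795e+02]
side post 160 p2/50/98 [[67.8, -12.7, 101.6], [77.9, -6.3, 127.8], [89.3, 11.9, 139.3]] slopes y,z/x [-0.159  9.259] [  0.126 114.489]
side card 300 p2/50/98 [[-54.5, -5.2, 95.3], [-1.9, -0.5, 104.3], [51.2, 5.1, 113.9]] slopes y,z/x [ 0.025 -0.344] [-2.00000e-03  1.04459e+02]
top knob 47 p2/50/98 [[0.5, -10.1, 130.2], [4.4, 2.0, 138.5], [8.9, 13.3, 143.4]] slopes y,z/x [0.182 0.703] [  0.602 135.646]
top bar 31 p2/50/98 [[48.7, -1.9, 129.0], [56.3, 1.5, 132.6], [63.1, 6.9, 136.3]] slopes y,z/x [0.028 0.259] [-2.20000e-02  1.34106e+02]
top post 145 p2/50/98 [[67.8, -9.5, 110.8], [77.5, 2.3, 133.5], [89.4, 13.3, 144.5]] slopes y,z/x [ 0.037 -1.259] [5.50000e-02 1.28035e+02]
top card 117 p2/50/98 [[-53.8, -1.4, 96.1], [-23.5, 0.2, 109.7], [52.6, 2.8, 117.1]] slopes y,z/x [0.017 0.702] [-1.10000e-02  1.08524e+02]
crop1.png
crop2.png
side0.png
side1.png
top0.png
top1.png
wrist1.png
```

View pics/wrist1.png

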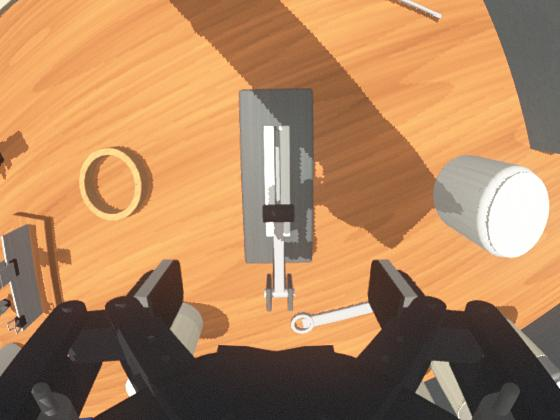

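The wrist view shows the knob at (278,213), the card slot and edge above it at (270,165), and the post at (279,290). The lever is at about 0.06 rad. Next I descend and pinch.

Request:
{"api": "servo_tool", "payload": {"motion": [[0.7, 0.002, 0, 0.04, 0, 0, -1], [0.7, 0.002, 0, 0.08, 0, 0, -1], [0.7, 0.002, 0, 0.105, 0, 0, -1], [0.7, 0.002, 0, 0.117, 0, 0, -1], [0.7, 0.002, 0, 0.117, 0, 0, -1], [0.2, 0.002, 0, 0.117, 0, 0, -1], [0.2, 0.002, 0, 0.117, 0, 0, -1], [0.2, 0.002, 0, 0.117, 0, 0, -1], [0.2, 0.002, 0, 0.117, 0, 0, -1], [0.2, 0.002, 0, 0.117, 0, 0, -1]], "grip_force": 25}}

```text
clock: 3.98
position: [0.5423, 0.1895, 0.1149]
ee_rot: [0.831, 0.556, 0.001, -0.0]
ft_force: [4.3, 4.0, 0.6]
grip_width: 0.274
```

Request:
{"api": "servo_tool", "payload": {"motion": [[0.2, 0.001, 0.0002, -0.0029, 0, 0, 0], [0.2, 0.001, 0.0013, -0.01, 0, 0, 0], [0.2, 0.001, 0.0031, -0.017, 0, 0, 0], [0.2, 0.001, 0.0056, -0.0237, 0, 0, 0], [0.2, 0.001, 0.0087, -0.0302, 0, 0, 0], [0.2, 0.001, 0.0125, -0.0363, 0, 0, 0], [0.2, 0.001, 0.0168, -0.0421, 0, 0, 0], [0.2, 0.001, 0.0217, -0.0473, 0, 0, 0], [0.2, 0.001, 0.0217, -0.0473, 0, 0, 0]]}}

```text
clock: 5.1
position: [0.5626, 0.1813, 0.1624]
ee_rot: [0.831, 0.556, 0.0, -0.0]
ft_force: [-2.7, 3.9, 2.5]
grip_width: 0.274
```

Request:
{"api": "servo_tool", "payload": {"motion": [[0.2, 0.001, 0.0054, -0.0047, 0, 0, 0], [0.2, 0.001, 0.0113, -0.0089, 0, 0, 0], [0.2, 0.001, 0.0175, -0.0125, 0, 0, 0], [0.2, 0.001, 0.0241, -0.0155, 0, 0, 0], [0.2, 0.001, 0.0309, -0.0177, 0, 0, 0], [0.2, 0.001, 0.038, -0.0193, 0, 0, 0], [0.2, 0.001, 0.0451, -0.0202, 0, 0, 0], [0.2, 0.001, 0.0502, -0.0205, 0, 0, 0], [0.2, 0.001, 0.052, -0.0205, 0, 0, 0], [0.2, 0.001, 0.052, -0.0205, 0, 0, 0]]}}

```text
clock: 6.35
position: [0.611, 0.1616, 0.1824]
ee_rot: [0.832, 0.555, 0.0, 0.001]
ft_force: [-2.5, -3.4, 4.6]
grip_width: 0.276
```

```bash
python3 k.py keeper_knob
cat > m.py <<'E'
from h import *
a=np.radians(-22.5); ex=np.array([np.cos(a),np.sin(a)]); ey=np.array([-ex[1],ex[0]]); c=np.array([.5334,.193])
for n in ['wrist','side','top']:
    P=np.load(f'{n}1.npy').reshape(-1,3); P=P[~np.isnan(P[:,0])]
    L=np.c_[(P[:,:2]-c)@ex,(P[:,:2]-c)@ey,P[:,2]]*1000
    for nm,b in dict(knob=(60,110,-20,20,190,212),bar=(60,110,-12,12,145,190),post=(66,98,-15,15,100,142),card=(-62,62,-12,12,100,119)).items():
        Q=L[(L[:,0]>b[0])&(L[:,0]<b[1])&(L[:,1]>b[2])&(L[:,1]<b[3])&(L[:,2]>b[4])&(L[:,2]<b[5])]
        if len(Q)>8:
            print(n,nm,len(Q),'p2/50/98',np.percentile(Q,[2,50,98],axis=0).round(1).tolist(), 'dy/dx', np.polyfit(Q[:,0],Q[:,1],1).round(3),'dx/dz',np.polyfit(Q[:,2],Q[:,0],1)[0].round(3))
E
python3 m.py
```

```text
6.35 [0.611  0.1616 0.1824] [[0.383, 0.924, 0.001], [0.924, -0.383, -0.001], [-0.0, 0.001, -1.0]] [-2.5 -3.4  4.6]
wrist keeper_knob 0.87 [0.5989 0.1634 0.2059]
side keeper_knob 0.49 [0.5961 0.1586 0.1762]
side keeper_knob 0.22 [ 0.4805 -0.1933  0.1232]
top keeper_knob 0.54 [0.5991 0.1633 0.2048]
wrist knob 2855 p2/50/98 [[65.3, -18.8, 191.7], [71.5, 0.6, 205.5], [90.4, 18.5, 211.1]] dy/dx [-0.065  5.406] dx/dz -0.111
wrist bar 397 p2/50/98 [[63.5, -10.1, 167.1], [67.5, 1.4, 178.5], [89.6, 4.9, 187.0]] dy/dx [-0.35  24.842] dx/dz 0.615
wrist post 1097 p2/50/98 [[67.2, -10.5, 105.1], [74.2, 2.0, 131.8], [86.9, 13.8, 141.9]] dy/dx [ 0.025 -0.189] dx/dz 0.235
wrist card 832 p2/50/98 [[-54.1, -0.2, 114.0], [-1.2, 1.4, 115.4], [50.9, 2.7, 116.9]] dy/dx [0.002 1.313] dx/dz 0.98
side knob 66 p2/50/98 [[66.5, -19.8, 192.5], [72.9, -9.0, 202.0], [95.6, 11.5, 211.1]] dy/dx [-0.518 32.658] dx/dz 0.329
side bar 64 p2/50/98 [[64.9, -8.2, 146.5], [73.8, -4.0, 168.4], [79.6, 2.6, 187.3]] dy/dx [-0.149  7.247] dx/dz -0.191
side post 157 p2/50/98 [[69.4, -14.7, 101.1], [77.8, -9.3, 123.8], [90.4, 9.7, 139.8]] dy/dx [-0.263 14.655] dx/dz 0.079
side card 228 p2/50/98 [[-53.3, -6.5, 100.3], [-1.1, -2.1, 106.7], [51.6, 2.3, 113.8]] dy/dx [-2.000e-03 -2.083e+00] dx/dz 0.11
top knob 75 p2/50/98 [[66.8, -18.3, 193.1], [71.7, -2.3, 205.7], [76.8, 15.7, 210.0]] dy/dx [-0.411 27.151] dx/dz -0.054
top bar 27 p2/50/98 [[65.4, -8.0, 145.8], [69.8, -3.2, 167.8], [81.6, 3.4, 181.3]] dy/dx [-0.387 25.318] dx/dz -0.349
top post 79 p2/50/98 [[69.1, -13.3, 111.8], [74.9, -9.0, 127.7], [88.7, 8.4, 140.8]] dy/dx [-0.492 33.032] dx/dz 0.088
top card 94 p2/50/98 [[-2.3, -2.4, 100.8], [26.8, -1.1, 112.2], [53.4, 1.5, 118.1]] dy/dx [ 0.007 -1.084] dx/dz -0.105
```

```bash
python3 - <<'E'
import cv2,numpy as np
a=cv2.resize(cv2.imread('pics/wrist1.png')[120:360,150:410],None,fx=2,fy=2,interpolation=cv2.INTER_CUBIC)
b=cv2.resize(cv2.imread('pics/side1.png')[120:220,190:300],None,fx=2.5,fy=4.8,interpolation=cv2.INTER_CUBIC)
cv2.imwrite('pics/c3.png',np.hstack([a,b]))
E
```

```text
(no output)
```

View pics/c3.png

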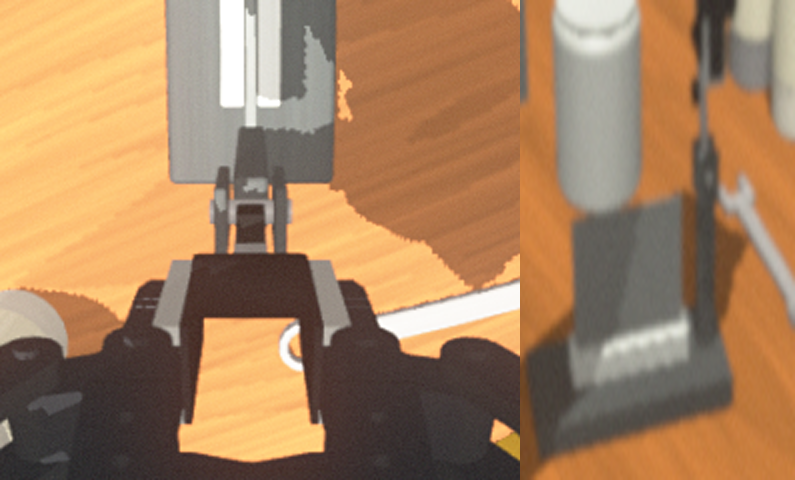

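The knob (crop (250,285)) is still pinched but sits toward the near edge of the pads. The lever is a few degrees short of upright, so I nudge it further.

Request:
{"api": "servo_tool", "payload": {"motion": [[0.2, 0, 0.003, 0, 0, 0, 0], [0.2, 0, 0.006, 0, 0, 0, 0], [0.2, 0, 0.006, 0, 0, 0, 0]]}}

```text
clock: 7.02
position: [0.6162, 0.1595, 0.1821]
ee_rot: [0.831, 0.556, -0.0, 0.0]
ft_force: [-3.5, -3.6, 2.9]
grip_width: 0.271
```

```bash
python3 k.py keeper_knob; python3 m.py | grep -E "knob|bar"
```

```text
7.025 [0.6162 0.1595 0.1821] [[0.383, 0.924, 0.0], [0.924, -0.383, -0.001], [-0.001, 0.0, -1.0]] [-3.5 -3.6  2.9]
wrist keeper_knob 0.61 [0.6019 0.1639 0.2058]
side keeper_knob 0.43 [0.6026 0.1583 0.1757]
top keeper_knob 0.63 [0.6041 0.1607 0.205 ]
wrist knob 2930 p2/50/98 [[70.5, -18.8, 191.6], [77.0, 1.0, 205.7], [95.6, 18.6, 211.1]] dy/dx [-0.059  5.334] dx/dz -0.125
wrist bar 465 p2/50/98 [[66.9, -10.1, 167.7], [71.4, 1.4, 179.3], [94.3, 5.1, 188.7]] dy/dx [-0.3   22.619] dx/dz 0.573
side knob 72 p2/50/98 [[71.7, -19.5, 190.9], [78.3, -10.3, 202.4], [99.6, 14.0, 211.6]] dy/dx [-0.421 27.186] dx/dz 0.159
side bar 71 p2/50/98 [[68.7, -8.4, 146.8], [76.5, -4.3, 168.8], [82.2, 4.3, 185.4]] dy/dx [-0.045 -0.385] dx/dz -0.101
top knob 77 p2/50/98 [[72.1, -17.8, 195.1], [77.5, -1.9, 205.8], [83.0, 14.7, 209.6]] dy/dx [-0.322 22.904] dx/dz -0.059
top bar 36 p2/50/98 [[68.9, -6.5, 147.3], [75.5, -3.3, 171.8], [83.7, 2.0, 182.7]] dy/dx [-0.329 22.433] dx/dz -0.274
```

Request:
{"api": "servo_tool", "payload": {"motion": [[0.2, 0, 0.0015, 0, 0, 0, 0], [0.7, 0, 0.0015, 0, 0, 0, 0], [0.8, 0, 0.0015, 0, 0, 0, 0], [0.8, 0, 0.0015, 0, 0, 0, 0], [0.8, 0, 0.0015, -0.03, 0, 0, 0], [0.9, 0, 0.0015, -0.08, 0, 0, 0], [1, 0, 0.0015, -0.12, 0, 0, 0], [1, -0.04, 0.002, -0.12, 0, 0, 1], [1, -0.09, 0.003, -0.12, 0, 0, 2], [1, -0.14, 0.004, -0.12, 0, 0, 3], [1, -0.19, 0.005, -0.12, 0, 0, 4], [1, -0.24, 0.006, -0.12, 0, 0, 5], [1, -0.29, 0.007, -0.12, 0, 0, 6], [1, -0.34, 0.008, -0.12, 0, 0, 7.7], [1, -0.368, 0.0085, -0.12, 0, 0, 7.7], [1, -0.368, 0.0085, -0.12, 0, 0, 7.7], [1, -0.368, 0.0085, -0.12, 0, 0, 7.7]]}}

```text
clock: 9.45
position: [0.4838, -0.1822, 0.3021]
ee_rot: [0.866, 0.499, 0.0, -0.0]
ft_force: [-1.1, 0.8, -0.0]
grip_width: 1.002
```

```bash
python3 k.py clip_grip rack; python3 m.py
python3 - <<'E'
from h import *
a=np.radians(-30.1); ex=np.array([np.cos(a),np.sin(a)]); ey=np.array([-ex[1],ex[0]]); c=np.array([.5055,-.196])
for n in ['wrist','side','top']:
    P=np.load(f'{n}1.npy').reshape(-1,3); P=P[~np.isnan(P[:,0])]
    L=np.c_[(P[:,:2]-c)@ex,(P[:,:2]-c)@ey,P[:,2]]*1000
    for nm,b in dict(plate=(-78,78,-10,10,62,79),handles=(-60,15,-36,36,130,162),hL=(-60,15,8,36,130,162),hR=(-60,15,-36,-8,130,162)).items():
        Q=L[(L[:,0]>b[0])&(L[:,0]<b[1])&(L[:,1]>b[2])&(L[:,1]<b[3])&(L[:,2]>b[4])&(L[:,2]<b[5])]
        if len(Q)>8:
            print(n,nm,len(Q),'p2/50/98',np.percentile(Q,[2,50,98],axis=0).round(1).tolist(), 'dy/dx', np.polyfit(Q[:,0],Q[:,1],1).round(3))
E
```

```text
9.45 [ 0.4838 -0.1822  0.3021] [[0.502, 0.865, 0.0], [0.865, -0.502, 0.0], [0.001, 0.0, -1.0]] [-1.1  0.8 -0. ]
wrist clip_grip 0.81 [ 0.3213 -0.1831  0.0969]
wrist clip_grip 0.8 [ 0.4777 -0.1797  0.123 ]
wrist clip_grip 0.71 [ 0.5377 -0.3355  0.0445]
wrist rack 0.66 [ 0.5096 -0.1944  0.0202]
wrist rack 0.59 [ 0.4812 -0.1818  0.1225]
side clip_grip 0.59 [ 0.4838 -0.1914  0.1244]
side clip_grip 0.59 [ 0.3145 -0.1804  0.0779]
side clip_grip 0.56 [ 0.5359 -0.3339  0.034 ]
side rack 0.71 [ 0.4992 -0.2094  0.0141]
side rack 0.55 [ 0.4865 -0.1695  0.1333]
top clip_grip 0.66 [ 0.4859 -0.1706  0.1312]
top rack 0.74 [ 0.4738 -0.1613  0.0192]
top rack 0.53 [0.5335 0.19   0.0853]
wrist post 369 p2/50/98 [[67.5, -12.0, 100.9], [77.5, -9.1, 128.0], [88.6, 9.1, 141.7]] dy/dx [-0.155  5.013] dx/dz 0.017
wrist card 721 p2/50/98 [[-54.2, -2.1, 100.3], [-1.6, -0.3, 109.3], [50.7, 2.5, 116.3]] dy/dx [ 0.002 -0.189] dx/dz -0.051
side knob 47 p2/50/98 [[72.5, -17.7, 194.3], [77.7, -9.2, 201.1], [84.2, 9.4, 205.2]] dy/dx [-0.393 24.328] dx/dz 0.126
side bar 66 p2/50/98 [[68.8, -9.3, 146.7], [77.2, -4.3, 1
[... 1322 characters left out ...]
7, 5.9, 78.1]] dy/dx [-0.007 -2.37 ]
side handles 247 p2/50/98 [[-37.7, -26.7, 130.7], [-26.3, 16.7, 141.4], [-14.3, 24.9, 151.9]] dy/dx [0.073 2.781]
side hL 139 p2/50/98 [[-37.7, 15.3, 131.0], [-26.2, 19.6, 140.9], [-13.8, 25.4, 150.6]] dy/dx [-0.038 18.75 ]
side hR 108 p2/50/98 [[-37.6, -26.8, 130.6], [-26.7, -23.4, 142.2], [-14.9, -19.9, 152.3]] dy/dx [ -0.025 -24.116]
top plate 42 p2/50/98 [[-74.5, -0.8, 68.8], [-52.9, 1.7, 75.1], [-29.7, 7.4, 78.1]] dy/dx [0.096 7.16 ]
top handles 61 p2/50/98 [[-37.5, 16.3, 131.0], [-26.0, 21.9, 149.8], [-14.8, 26.9, 154.6]] dy/dx [-0.032 20.936]
top hL 61 p2/50/98 [[-37.5, 16.3, 131.0], [-26.0, 21.9, 149.8], [-14.8, 26.9, 154.6]] dy/dx [-0.032 20.936]
```

View pics/wrist1.png

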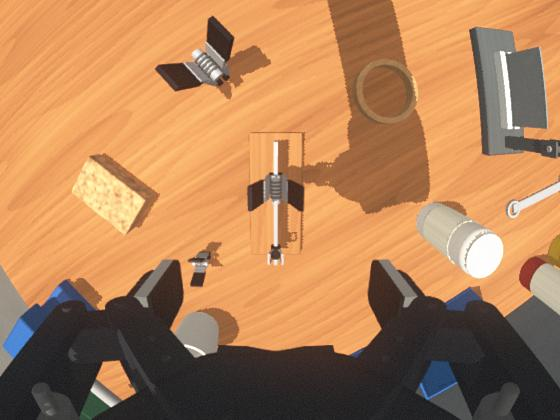

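The lever reads upright: the knob's centre is about 79 mm along the card, level with the pivot. In the wrist view the rail clip is at (275,190), symmetric on the plate, with the big one at (205,62) and the small one at (200,262). Next I descend and squeeze.

Request:
{"api": "servo_tool", "payload": {"motion": [[1, 0.0006, -0.0013, 0.05, 0, 0, 0], [1, 0.0006, -0.0013, 0.1, 0, 0, 0], [1, 0.0006, -0.0013, 0.14, 0, 0, 0], [1, 0.0006, -0.0013, 0.165, 0, 0, 0], [1, 0.0006, -0.0013, 0.174, 0, 0, 0], [1, 0.0006, -0.0013, 0.174, 0, 0, 0], [0.4, 0.0006, -0.0013, 0.174, 0, 0, 0], [0.2, 0.0006, -0.0013, 0.174, 0, 0, 0], [0.2, 0.0006, -0.0013, 0.174, 0, 0, 0], [0.2, 0.0006, -0.0013, 0.174, 0, 0, 0], [0.2, 0.0006, -0.0013, 0.174, 0, 0, 0], [0.2, 0.0006, -0.0013, 0.174, 0, 0, 0], [0.2, 0.0006, -0.0013, 0.174, 0, 0, 0]], "grip_force": 35}}

```text
clock: 11.52
position: [0.4824, -0.182, 0.128]
ee_rot: [0.867, 0.499, 0.0, -0.0]
ft_force: [0.1, -0.6, 0.1]
grip_width: 0.284
```

Request:
{"api": "servo_tool", "payload": {"motion": [[0.2, 0, 0, -0.01, 0, 0, 0], [0.2, 0, 0, -0.03, 0, 0, 0], [0.2, 0, 0, -0.06, 0, 0, 0], [0.2, 0, 0, -0.1, 0, 0, 0], [0.2, 0, 0, -0.14, 0, 0, 0], [0.2, 0, 0, -0.165, 0, 0, 0], [0.2, 0, 0, -0.165, 0, 0, 0]]}}

```text
clock: 12.4
position: [0.4832, -0.1824, 0.2954]
ee_rot: [0.867, 0.499, 0.002, 0.001]
ft_force: [-0.5, 0.0, -1.1]
grip_width: 0.285
```

```bash
python3 k.py clip_grip; python3 - <<'E'
import cv2,numpy as np
a=cv2.resize(cv2.imread('pics/wrist1.png')[130:410,130:430],None,fx=1.4,fy=1.4)
b=cv2.resize(cv2.imread('pics/side1.png')[150:310,255:400],None,fx=2.4,fy=2.45,interpolation=cv2.INTER_CUBIC)
cv2.imwrite('pics/c4.png',np.hstack([a,b[:392]]))
E
```

```text
12.4 [ 0.4832 -0.1824  0.2954] [[0.503, 0.864, 0.004], [0.864, -0.503, -0.0], [0.002, 0.004, -1.0]] [-0.5  0.  -1.1]
wrist clip_grip 0.95 [ 0.5365 -0.3348  0.0431]
wrist clip_grip 0.83 [ 0.3218 -0.1835  0.0968]
wrist clip_grip 0.72 [ 0.4762 -0.1767  0.276 ]
side clip_grip 0.78 [ 0.4786 -0.1951  0.2572]
side clip_grip 0.75 [ 0.5365 -0.337   0.0321]
side clip_grip 0.59 [ 0.3154 -0.1835  0.077 ]
```

View pics/c4.png

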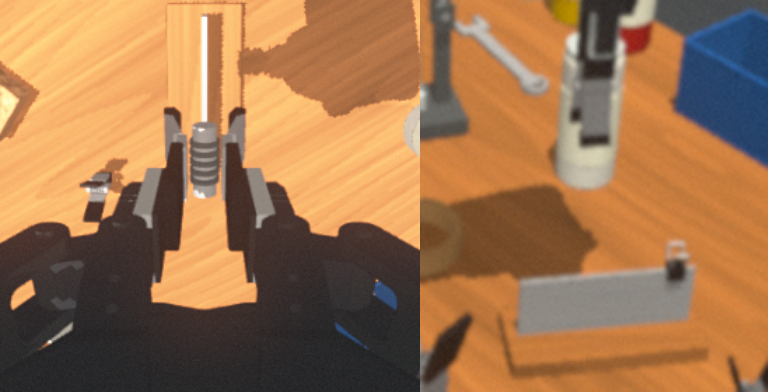

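The clip is in hand with its jaws apart (side crop at (600,115)), and the rail is empty but for the small binder clip. Next I measure its pose in the tool frame.

```bash
python3 - <<'E'
from h import *
M=T(); 
for n in ['wrist','side','top']:
    P=np.load(f'{n}1.npy').reshape(-1,3); P=P[~np.isnan(P[:,0])]
    L=((P-M[:3,3])@M[:3,:3])*1000   # tool frame x,y,z(down)
    for lo,hi in [(-60,-32),(-32,-5),(-5,10),(10,25),(25,40),(40,55),(55,62),(62,80)]:
        Q=L[(abs(L[:,0])<35)&(abs(L[:,1])<35)&(L[:,2]>lo)&(L[:,2]<hi)]
        if len(Q)>6: print(n,lo,hi,len(Q),'x',np.percentile(Q[:,0],[2,25,50,75,98]).round(1),'y',np.percentile(Q[:,1],[2,50,98]).round(1),'z',np.percentile(Q[:,2],[1,99]).round(1))
E
```

```text
wrist -60 -32 5299 x [-33.9 -21.6 -11.4  21.   34.3] y [-13.5  -8.4   9. ] z [-59.9 -32.5]
wrist -32 -5 2907 x [-23.7 -11.3  -6.9  12.6  25. ] y [-11.7  -7.1  10.5] z [-31.6  -6.1]
wrist -5 10 319 x [-11.5  -7.9  -6.9  10.   13.4] y [-12.  -11.3   9.4] z [-4.9  9.5]
wrist 10 25 828 x [-9.7 -2.2  1.2  4.6 11.8] y [-13.2  -3.1  13.7] z [10.4 25. ]
wrist 25 40 744 x [-12.1  -3.3   1.2   5.7  15. ] y [-14.6  -7.   14.7] z [25.  39.3]
wrist 40 55 231 x [-16.2 -14.6  14.   17.5  19.4] y [-10.8  -7.8   8.5] z [40.2 54.8]
wrist 55 62 203 x [-17.8 -14.4  -9.8  17.4  20.8] y [-11.4  -8.3   9.7] z [55.2 62. ]
wrist 62 80 84 x [-18.5 -15.   14.4  18.7  21.9] y [-11.6 -11.3   8.3] z [62.2 72.1]
side -60 -32 122 x [-28.8 -25.  -12.9  13.5  33.4] y [-12.5 -10.    4.6] z [-59.5 -32.1]
side -32 -5 250 x [-28.2 -25.6 -20.6 -11.5  16.5] y [-10.9  -5.4  11.2] z [-31.8  -5.3]
side -5 10 94 x [-21.  -17.  -13.3 -11.3  10. ] y [-11.1  -5.7  12.4] z [-4.6  9.4]
side 10 25 109 x [-16.  -14.  -13.  -10.9   9.2] y [-11.1  -2.4  11.6] z [10.4 24.6]
side 25 40 139 x [-15.8 -12.8 -10.9  -7.2   8.6] y [-14.1  -2.6  15.2] z [25.2 39.8]
side 40 55 116 x [-19.4 -16.9 -15.7 -14.2  11.9] y [-10.   -0.7  12. ] z [40.4 54.8]
side 55 62 48 x [-20.7 -18.5 -17.2 -16.1  15.1] y [-10.   -2.4  10.5] z [55.5 61.8]
side 62 80 126 x [-22.  -19.8 -18.7 -16.1  15.1] y [-11.1  -3.7  11.5] z [62.2 76.6]
top -60 -32 19 x [30.6 32.1 33.1 34.  34.8] y [-11.7  -6.6  -1.1] z [-59.4 -50.2]
```

Request:
{"api": "servo_tool", "payload": {"motion": [[0.2, 0.035, -0.0146, 0, 0, 0, -0.8], [0.2, 0.07, -0.0292, 0, 0, 0, -1.6], [0.2, 0.105, -0.0438, 0, 0, 0, -2.4], [0.2, 0.14, -0.0584, 0, 0, 0, -3.2], [0.2, 0.175, -0.073, 0, 0, 0, -4], [0.2, 0.21, -0.0876, 0, 0, 0, -4.8], [0.2, 0.245, -0.1022, 0, 0, 0, -5.6], [0.2, 0.28, -0.1168, 0, 0, 0, -6.4], [0.2, 0.315, -0.1314, 0, 0, 0, -7.2], [0.2, 0.34, -0.142, 0, 0, 0, -7.7], [0.2, 0.35, -0.146, 0.02, 0, 0, -7.7], [0.2, 0.35, -0.146, 0.05, 0, 0, -7.7], [0.2, 0.35, -0.146, 0.06, 0, 0, -7.7], [0.2, 0.35, -0.146, 0.06, 0, 0, -7.7]]}}

```text
clock: 14.45
position: [0.5321, 0.1935, 0.233]
ee_rot: [0.832, 0.556, -0.0, -0.0]
ft_force: [-1.0, 0.8, 0.2]
grip_width: 0.282
```

```bash
python3 k.py; python3 m.py; cat > j.py <<'E'
from h import *
M=T()
P=np.load('wrist1.npy').reshape(-1,3); P=P[~np.isnan(P[:,0])]
L=((P-M[:3,3])@M[:3,:3])*1000; ze=(M[2,3]-.115)*1000
for nm,Q in dict(jaws=L[(abs(L[:,0])<25)&(abs(L[:,1])<16)&(L[:,2]>50)&(L[:,2]<74)],handles=L[(abs(L[:,0])<16)&(abs(L[:,1])<16)&(L[:,2]>-30)&(L[:,2]<5)],edge=L[(abs(L[:,0])<9)&(abs(L[:,1])<62)&(abs(L[:,2]-ze)<4)]).items():
    if len(Q)<9: print(nm,len(Q)); continue
    for s in (-1,1) if nm!='edge' else (0,):
        q=Q[Q[:,0]*s>0] if s else Q
        if len(q)>9: print(nm,s,len(q),'x',np.percentile(q[:,0],[2,50,98]).round(1),'y',np.percentile(q[:,1],[1,50,99]).round(1),'dx/dy',np.polyfit(q[:,1],q[:,0],1).round(3),'z',np.percentile(q[:,2],[1,99]).round(1))
E
python3 j.py; python3 - <<'E'
import cv2,numpy as np
a=cv2.resize(cv2.imread('pics/wrist1.png')[80:410,130:430],None,fx=1.5,fy=1.5)
b=cv2.resize(cv2.imread('pics/side1.png')[90:215,180:280],None,fx=3.3,fy=3.96,interpolation=cv2.INTER_CUBIC)
cv2.imwrite('pics/c5.png',np.hstack([a,b]))
E
```

```text
14.45 [0.5321 0.1935 0.233 ] [[0.383, 0.924, -0.001], [0.924, -0.383, -0.001], [-0.001, -0.001, -1.0]] [-1.   0.8  0.2]
wrist knob 225 p2/50/98 [[70.8, -9.9, 190.5], [71.8, 1.2, 200.4], [75.5, 12.7, 203.3]] dy/dx [-0.234 18.169] dx/dz -0.29
wrist bar 342 p2/50/98 [[67.1, -2.5, 146.0], [74.4, 1.3, 178.1], [75.8, 5.3, 189.3]] dy/dx [-0.03  3.51] dx/dz -0.04
wrist post 768 p2/50/98 [[66.9, -10.8, 102.7], [73.7, 1.3, 130.0], [86.8, 12.5, 141.8]] dy/dx [-0.011  1.803] dx/dz 0.223
wrist card 225 p2/50/98 [[-56.3, 0.5, 114.0], [-27.1, 1.3, 115.3], [3.8, 2.1, 116.6]] dy/dx [0.    1.299] dx/dz 3.833
side knob 48 p2/50/98 [[72.9, -16.1, 193.1], [77.9, -9.2, 201.3], [83.8, 8.0, 205.7]] dy/dx [-0.599 40.187] dx/dz 0.054
side bar 66 p2/50/98 [[69.4, -8.3, 147.4], [77.6, -3.8, 169.2], [82.0, 2.0, 185.6]] dy/dx [-0.11   4.805] dx/dz -0.069
side post 156 p2/50/98 [[69.2, -14.6, 100.6], [77.7, -9.6, 124.4], [90.3, 9.0, 139.1]] dy/dx [-0.296 17.125] dx/dz 0.048
side card 217 p2/50/98 [[-53.7, -7.0, 100.2], [-2.0, -2.1, 107.1], [52.5, 2.7, 113.6]] dy/dx [ 0.007 -2.172] dx/dz 0.24
top knob 89 p2/50/98 [
[... 219 characters left out ...]
post 103 p2/50/98 [[69.4, -13.2, 106.4], [76.4, -7.5, 129.7], [90.5, 9.3, 141.9]] dy/dx [-0.436 30.024] dx/dz 0.148
top card 136 p2/50/98 [[-52.5, -2.6, 100.8], [-12.1, -1.2, 112.4], [53.2, 1.6, 117.9]] dy/dx [-0.    -1.018] dx/dz 0.126
jaws -1 209 x [-18.7 -15.8 -10.7] y [-13.6 -11.4   7.6] dx/dy [ -0.161 -16.695] z [50.2 73.5]
jaws 1 224 x [11.9 17.1 20. ] y [-13.7 -10.8   9.1] dx/dy [ 0.145 17.825] z [50.4 73.5]
handles -1 1180 x [-15.5 -10.6  -7.5] y [-13.4  -8.7   9.8] dx/dy [  0.098 -10.08 ] z [-29.5   3.5]
handles 1 1153 x [ 7.7 10.9 15.5] y [-13.5  -8.1   9.6] dx/dy [-0.1   10.341] z [-29.6   3.9]
edge 0 222 x [-0.3  0.5  1.3] y [-55.3 -25.5   5.4] dx/dy [0.    0.528] z [117.6 120.3]
```

View pics/c5.png

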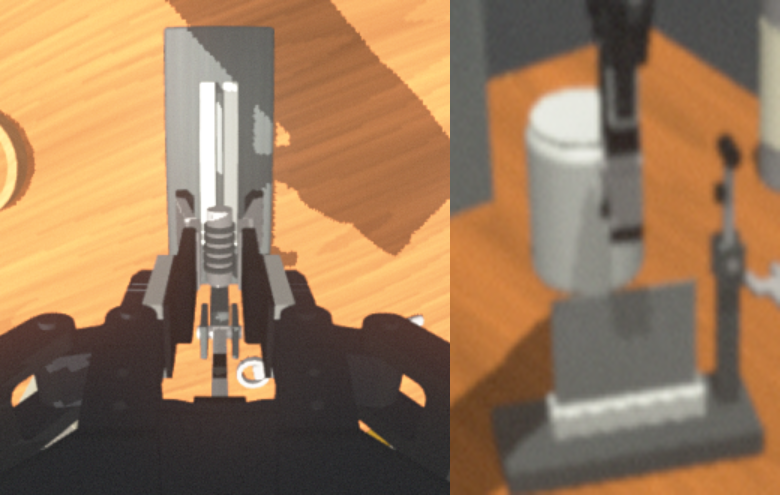

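The wrist view shows the card edge between the jaws: the edge is at tool x +0.5 and the jaw centre at +0.7 mm, parallel, with the lever upright behind. Now I lower it.

Request:
{"api": "servo_tool", "payload": {"motion": [[0.2, 0, 0, 0.012, 0, 0, 0], [0.2, 0, 0, 0.024, 0, 0, 0], [0.2, 0, 0, 0.034, 0, 0, 0], [0.2, 0, 0, 0.043, 0, 0, 0], [0.2, 0, 0, 0.051, 0, 0, 0], [0.2, 0, 0, 0.058, 0, 0, 0], [0.2, 0, 0, 0.062, 0, 0, 0], [0.2, 0, 0, 0.064, 0, 0, 0], [0.2, 0, 0, 0.064, 0, 0, 0], [0.2, 0, 0, 0.064, 0, 0, 0], [0.2, 0, 0, 0.064, 0, 0, 0]]}}

```text
clock: 15.98
position: [0.5322, 0.194, 0.1693]
ee_rot: [0.831, 0.556, 0.0, -0.0]
ft_force: [0.8, -0.8, -1.6]
grip_width: 0.28
```

```bash
python3 k.py spraycan_mid tape; python3 j.py; python3 m.py | grep -E "knob|side bar"; python3 - <<'E'
import cv2,numpy as np
a=cv2.resize(cv2.imread('pics/wrist1.png')[80:410,130:430],None,fx=1.5,fy=1.5)
b=cv2.resize(cv2.imread('pics/side1.png')[90:215,180:280],None,fx=3.3,fy=3.96,interpolation=cv2.INTER_CUBIC)
cv2.imwrite('pics/c6.png',np.hstack([a,b]))
E
```

```text
15.975 [0.5322 0.194  0.1693] [[0.382, 0.924, 0.0], [0.924, -0.382, 0.0], [0.0, 0.0, -1.0]] [ 0.8 -0.8 -1.6]
wrist spraycan_mid 0.7 [0.6353 0.0008 0.0264]
wrist tape 0.94 [0.4536 0.0117 0.0266]
side spraycan_mid 0.77 [ 0.6467 -0.0292  0.0869]
side tape 0.96 [4.545e-01 1.000e-04 1.740e-02]
top spraycan_mid 0.91 [ 0.6475 -0.0071  0.1455]
top tape 0.8 [0.4623 0.0063 0.0225]
jaws -1 208 x [-18.  -15.2  -0.5] y [-14.9 -11.3   7.8] dx/dy [ -0.233 -16.029] z [50.4 73.7]
jaws 1 237 x [ 0.1 17.8 21.2] y [-15.3 -11.5   9.7] dx/dy [ 0.408 18.886] z [50.4 73.2]
handles -1 1192 x [-15.5  -9.9  -6.8] y [-12.9  -8.8  10.1] dx/dy [ 0.115 -9.427] z [-29.6   3.8]
handles 1 1087 x [ 8.3 11.3 15.6] y [-13.   -7.3  10.1] dx/dy [-0.08  10.948] z [-29.5   3.2]
edge 0 496 x [-0.5  0.7  2.1] y [-54.7 -25.   53.5] dx/dy [0.004 0.857] z [52.2 55.4]
side knob 47 p2/50/98 [[72.6, -15.8, 193.1], [78.0, -7.0, 200.5], [84.1, 10.7, 204.7]] dy/dx [-0.569 39.022] dx/dz 0.195
side bar 65 p2/50/98 [[68.2, -9.5, 148.6], [77.7, -4.3, 169.8], [82.4, 1.4, 187.2]] dy/dx [ 4.000e-03 -4.489e+00] dx/dz -0.062
top knob 89 p2/50/98 [[73.4, -12.2, 196.3], [79.3, -1.9, 206.0], [85.9, 11.9, 210.0]] dy/dx [-0.076  4.624] dx/dz 0.148
```

View pics/c6.png

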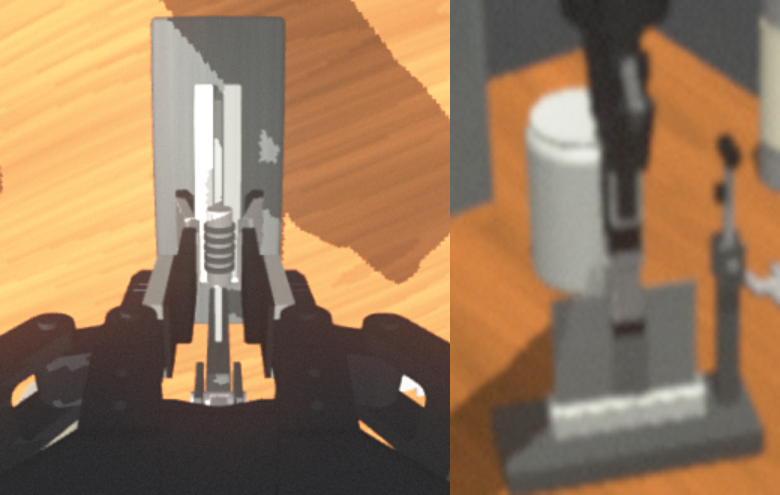

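The clip straddles the card, which sits centred between the jaws. The lever, can and tape are where they should be, so I hand in.

```bash
python3 -c "
from h import *
print(ticket.hand_in()); o=monitor.get_obs(); print(o['clock'],o['position'],o['ft_force'],o['grip_width'])"
```

```text
the job is handed in; nothing more can be done
None
the job is handed in; nothing more can be done
```

The job is handed in: the keeper lever stands upright, and the middle-sized clip from the rail is held wide open over the middle of the card's top edge. The clock read about 16 s.

- **Lever:** on the first swing the knob slid in the pads and stopped a few degrees short. I nudged it further, and its knob now measures about level with the pivot along the card (about 79 mm from the card's middle against about 79.5).
- **Clip fit:** the card edge lies within about 1 mm of midway between the jaws. It is parallel to them within 0.3° and about 0.6 mm off centre lengthwise. The clip's mouth is about 12 mm below the edge.
- **Contact:** the wrist force stayed under 2 N, about the clip's own weight, so I saw no sign of anything touching the wet card.
- **Can and tape:** both read where they stood at the start, within the detector's noise.
- **Disagreements:** the cameras differed by 2 to 3 mm on where the card's faces lie. I relied on the wrist camera's view of jaws and edge together. The state could not be read after hand-in, so the final second is unchecked.

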